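# Clamp the pressure cooker's lid with its last pair of wing nuts

## Robot

A 6-joint arm with a two-finger parallel gripper is mounted at the origin on the work surface. World frame = base frame: x ahead of the robot, y to its left, z up, the work surface at z = 0. Lengths are in mm, angles in rad, forces in N, time in s.
With the tool pointing down it reaches from about 350 to 875 mm from the base axis. Payload 4.2 kg.
Tool frame: the origin (TCP) lies at the very end of the fingers, on their centre line; the grasp point (between the pads) lies arm.grip_depth behind it (arm.grip_depth is the distance from the TCP to the grasp point, in mm); z points along the fingers, y is the direction in which the jaws open and shut (so a half turn about z gives the same grasp; the last joint's range is limited). The gripper opens to 85 mm and grips with 20 to 120 N. Pads are 22 mm wide; open, the fingers measure 114 mm over their backs; the gripper's body (76 mm by 85 mm) begins 54 mm behind the grasp point. The pads swing forward as they close: fully open they stand 13 mm farther back than shut.
Start: joints at [-1.014, 0.385, 0.008, 0, -1.194, -0.259], TCP at [183.402, -597.464, 231.312] pointing down, gripper open.
Joint ranges: [-3.14, 3.14], [-1.21, 2.06], [-1.07, 1.41], [-3.16, 2.05], [-2.99, -0.16], [-3.1, 3.1]. Speed limits (rad/s): [2.79, 2.79, 3.14, 3.14, 3.14, 3.14].

## Interface

Orientations are given as a unit quaternion [x, y, z, w].
In Python, from bench import arm, optics, workorder gives the robot as it stands. The module is installed in compiled form; this text tells all that it offers.
- The arm moves only by the tool play_rows, never from a script. Its arguments are lists of equal length, an entry for each row: "travel": the shift along the tool's x, y, z in m, a list of three; "rotation": the turn, a rotation vector about the tool's x, y, z in rad, a list of three; "grip": the opening, from 0 (shut) to 1 (fully open). In form: {"travel": [[x, y, z], ...], "rotation": [[rx, ry, rz], ...], "grip": [grip, ...]}. A call has 1 to 12 rows; each row shifts and turns the commanded pose from where the row before left it, along the tool's axes as they then stand; what a row does not reach is not made up. A row lasts 1/12 s, in which the tool goes at most 41.7 mm and 7.16 degrees, less where a joint would pass 70% of its speed; a pose out of reach is approached as far as the arm can. A call is refused whole if a number of a shift passes 0.0417 or a number of a turn 0.125, either way. A call with a gripper value outside its range is refused whole. The fingers move at their own pace and stop on an object; the grip force is fixed at half the most. Time passes only in rows, so rows that do not move let the fingers close. It gives the time, the measured TCP pose, the force and the opening at its end, in the units of the state.
- arm.read_state(): the state, without advancing time (a new reading comes with each control period).
- optics.get_image(name): name is "scene" or "top"; returns a dict with "image" (384x512x3 uint8, blue, green, red), "depth" (384x512 float32, mm along the optical axis (not along the pixel's ray), 0 where there is no reading), "camera_matrix" (3x3 intrinsics, pixels), "k1" (the pictures are not rectified: a ray, as slopes to the right and down, at radius r is drawn at 1 + k1 r^2 times it, then the intrinsics apply), "R" (3x3) and "t" (3): a world point X has camera coordinates R X + t. Camera axes: x right, y down, z forward; pixel columns grow to the right and rows downward; lengths in mm; the calibration is good to about 2 mm. A picture is of the moment at which its call begins.
- workorder.job_done(): hands the job in, once; it reports no verdict.
The state is a dict: "clock": time; "joints": joint angles; "joint_vel": joint speeds; "joint_efforts": joint torques, N m; "position": TCP position; "ee_rot": TCP orientation; "contact_force": force on the tool from outside, world axes, zero at the start; "wrist_torque": the same for the moment, N m; "gripper_width": finger opening in mm.
Only numpy, scipy, OpenCV 4.12 (cv2) and the standard library are available. Lean on these libraries where they do the work, as an engineer would, in place of code of your own. Each camera call takes 0.05 s, during which the arm holds its last target. There are 200 camera calls.

## Task

Finish clamping down the lid of the pressure cooker: the wing nuts on the two clamps between the handles are tight already, the two beside the black loop handles are still loose. Run both of these down, clockwise, until each one just bites, and only when both bite give each of them one quarter turn more, no further, so that the lid is drawn down evenly. Leave the tight pair, the pressure gauge and everything else on the counter alone.

Things in the scene. Friction and masses are not known exactly. Their poses are not given: they have to be found in the camera images.
- cooker: Aluminium pressure cooker 258 mm across, heavy, does not shift. Origin on its axis at the underside, z up. Black loop handles on its +y (left) and -y (right), 109 to 127 mm high, reach 196 mm from the axis. Around the rim, 145 mm from the axis, four clamps: a bolt through a slotted ear of the lid with a black wing nut. Loose ones on +y and -y, just inside the handles; tight ones on +x and -x.
- nut_left_wing (a point): Loose wing nut at the cooker's +y handle. Point on the nut's vertical axis, in the middle of its wing bar; x along the bar, z up. The bar is a flat upright plate across the axis, 60 mm long (x), 11 mm thick (y), reaching 13 mm above the point and 13 mm below it (its middle 40 mm 18 mm below). Under it a collar 26 mm across stands on the lid's ear, 32 mm below the point.
- nut_right_wing (a point): The same nut at the cooker's -y handle. Both tighten clockwise seen from above (their yaw falls). Each runs with little resistance (under 0.1 N m) for its own unknown 11 to 98 degrees until it bites on the ear; from there it takes 0.3 to 0.6 N m at once and all the way. It stays where it is left. Lead 2.5 mm a turn: the drop is too small to measure.
- nut_left_foot (a point): Underside of the left nut's flange (29 mm across), on its axis, 32 mm below nut_left_wing; while the nut has slack it stands a fraction of a millimetre over the ear, and it is down, 176.0 mm above the cooker's underside, when the nut bites.
- nut_right_foot (a point): Underside of the right nut's flange, likewise.
- ear_left_top (a point): Top of the lid's ear under the left nut, on the bolt's axis, 176 mm above the cooker's underside while the clamp is slack; once the nut bites every further quarter turn draws it down by 0.6 mm.
- ear_right_top (a point): Top of the lid's ear under the right nut, likewise.
- nut_near (a joint): The tight wing nut on the cooker's -x clamp: its turn from where it stood, rad, clockwise positive. Stays at 0.
- nut_far (a joint): The tight wing nut on the cooker's +x clamp, likewise.
- lid: The cooker's domed aluminium lid, with a black knob 42 mm across in the middle and a steel weight on the vent, both up to 232 mm above the counter and within 75 mm of the axis. Origin as the cooker's.
- gauge: Round pressure gauge, 60 mm across, on the lid 52 mm from its middle towards the cooker's -x, its glass up to 247 mm above the counter. Origin on its brass stem, 206 mm above the counter. Delicate.
- shaker: Lavender batter shaker with a cream lid, 82 mm across, 188 mm high, loose. Origin under its foot.
- bowl: White mixing bowl, 210 mm across, 115 mm high, loose. Origin under its foot.
- spatula: Black plastic turner lying on the counter, 290 mm long along its x, loose.
- plate: White plate with a waffle on it, 230 mm across, 30 mm high, loose. Origin under its foot.
- jar: Red preserving jar, 76 mm across, 125 mm high, loose. Origin under its foot.

How it is judged:
By the outcome, as a careful person would: the job done as asked, in the order asked, and still so for the second after the job is handed in, with the robot touching nothing.
It also fails if it takes over 72 s, if anything falls off the work surface, if the arm or the gripper's body presses on something with over 40 N, if the wrist force passes 120 N, or if a joint passes its speed limit or range.

## Working session

There is one attempt and no reset: what is moved stays moved. The work goes in short steps, Python scripts to look and compute and a tool call to move; the robot and the scene stay as the last step left them, time stands still between calls to the robot, and variables do not carry over. Pictures are saved under pics/ and viewed, about 8 in all and at most 12, crops included, and the job is handed in when it is done.

Besides the shell and the picture viewer there is one more tool, called after "Call:" as name(argument=value, ...) on one line, values as JSON. play_rows: Moves the arm, as the interface text tells. Its arguments: {"type":"object","properties":{"travel":{"type":"array","items":{"type":"array","items":{"type":"number"}}},"rotation":{"type":"array","items":{"type":"array","items":{"type":"number"}}},"grip":{"type":"array","items":{"type":"number"}}},"required":["travel","rotation","grip"]}

```bash
mkdir -p pics; python3 - <<'E'
from bench import arm, optics
import cv2, numpy as np
s=arm.read_state()
for k,v in s.items(): print(k,v)
print('gd',arm.grip_depth)
for n in("scene","top"):
    g=optics.get_image(n); np.savez(f'{n}0.npz',**g); cv2.imwrite(f'pics/{n}0.png',g['image'])
    print(n,g['camera_matrix'],g['k1'],g['R'],g['t'])
E
```

```text
clock 0.0
joints [-1.01440960e+00  3.85571929e-01  6.61072871e-03 -5.36514614e-04
 -1.19399162e+00 -2.58595399e-01]
joint_vel [-1.63158225e-03 -1.64614736e-04 -7.92651037e-05 -2.35464364e-04
 -8.38873454e-04 -3.81323936e-04]
joint_efforts [ 1.76666877e-04 -3.92288697e+01  1.88401330e+01  4.18610036e+00
 -4.52860739e-03  2.37056344e-05]
position [ 183.23053032 -596.91795293  230.20082865]
ee_rot [-1.48248135e-01  9.88949577e-01  1.08877080e-03 -1.98401954e-04]
contact_force [-0.38829705  0.15698262  0.04790373]
wrist_torque [-0.05432107 -0.02649456 -0.03235996]
gripper_width 85.37723210223865
gd 18.700000000000003
scene [[486.15127944   0.         259.50826411]
 [  0.         486.15127944 188.05754886]
 [  0.           0.           1.        ]] -0.15428825558813808 [[-0.83390129  0.55176758  0.01269521]
 [ 0.44952678  0.69236796 -0.56440437]
 [-0.32020979 -0.46495069 -0.82540084]] [ 451.42857851 -135.21575458 1928.05504501]
top [[472.53705335   0.         250.43698488]
 [  0.         472.53705335 191.61291928]
 [  0.           0.           1.        ]] 0.043646714629923866 [[ 0.03291042 -0.99945567  0.00229611]
 [-0.97721007 -0.03265977 -0.20974701]
 [ 0.20970783  0.00465908 -0.97775299]] [ -48.61295077  539.85825733 1495.0098867 ]
```

View pics/top0.png

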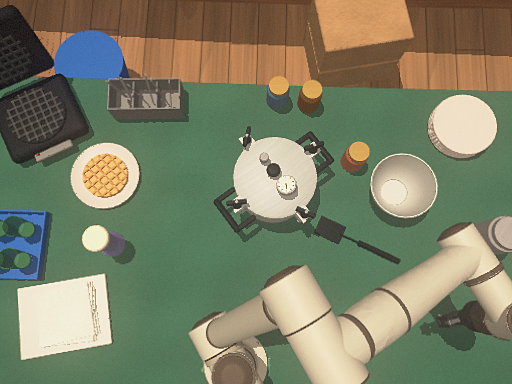

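View pics/scene0.png

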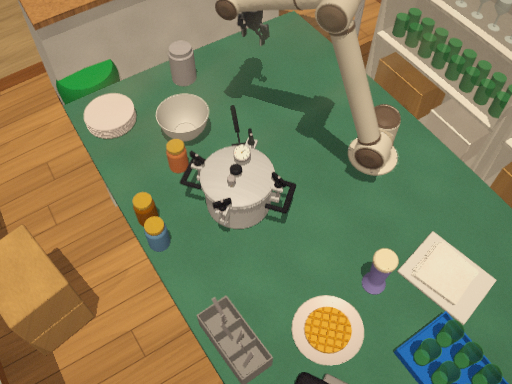

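```bash
cat > h.py <<'E'
import numpy as np, cv2
from bench import arm, optics
def cloud(g):
    K=g['camera_matrix']; d=g['depth'].astype(float); h,w=d.shape
    v,u=np.mgrid[:h,:w]; k1=float(g['k1'])
    p=cv2.undistortPoints(np.stack([u,v],-1).reshape(-1,1,2).astype(np.float64),K,np.array([k1,0,0,0,0.])).reshape(h,w,2)
    c=np.dstack([p*d[...,None],d])
    return (c-np.array(g['t']))@np.array(g['R']), d>0
def proj(g,X):
    c=np.array(g['R'])@np.array(X,float)+g['t']; p=c[:2]/c[2]; p=p*(1+float(g['k1'])*p@p)
    return g['camera_matrix'][:2,:2]@p+g['camera_matrix'][:2,2]
E
cat > m.py <<'E'
from h import *
C=np.array([0,0])
for n in("top","scene"):
    g=np.load(n+'0.npz'); X,ok=cloud(g)
    # cooker centre rough from top
    if n=="top": c0=X[177,275]; print('c0',c0)
    z=X[...,2]; r=np.hypot(X[...,0]-c0[0],X[...,1]-c0[1])
    m=ok&(z>196)&(z<228)&(r<190)&(r>110)
    nl,L,st,ce=cv2.connectedComponentsWithStats(m.astype(np.uint8),connectivity=8)
    for i in range(1,nl):
        if st[i,4]<8: continue
        P=X[L==i]; xy=P[:,:2]; mu=xy.mean(0); w,V=np.linalg.eigh(np.cov(xy.T))
        a=np.degrees(np.arctan2(V[1,1],V[0,1]))%180; t=(xy-mu)@V[:,1]; 
        print(n,'px',ce[i].round(1),'n',st[i,4],'mu',mu.round(1),'ang',a.round(1),'len',np.ptp(t).round(1),'std',np.sqrt(w).round(1),'z',P[:,2].min().round(),P[:,2].max().round())
    im=g['image']; u,v=(275,177) if n=="top" else (237,185)
    cr=im[v-60:v+60,u-75:u+75]; mm=m[v-60:v+60,u-75:u+75]
    cv2.imwrite(f'pics/{n}crop.png',cv2.resize(cr,None,fx=5,fy=5,interpolation=cv2.INTER_CUBIC))
E
python3 m.py
```

```text
c0 [ 559.21518285 -103.71910093  194.22946357]
top px [246.5 136.2] n 91 mu [677.4 -14. ] ang 166.9 len 61.7 std [ 3.5 18.1] z 197.0 227.0
top px [313.7 145.7] n 110 mu [ 654.5 -216.7] ang 108.3 len 61.1 std [ 3.4 17.8] z 197.0 228.0
top px [236.2 201.9] n 105 mu [474.9   9.3] ang 98.8 len 59.3 std [ 3.5 17.5] z 197.0 226.0
top px [305.4 211.9] n 101 mu [ 451.8 -193.2] ang 67.1 len 58.3 std [ 3.5 17.3] z 196.0 227.0
scene px [250.5 136.1] n 57 mu [ 457.5 -188.7] ang 69.9 len 62.8 std [ 3.6 18.3] z 197.0 226.0
scene px [196.4 157.5] n 99 mu [ 661.2 -210.5] ang 108.6 len 64.4 std [ 3.7 18.9] z 196.0 224.0
scene px [278.4 179.5] n 103 mu [481.1  16. ] ang 100.7 len 58.9 std [ 3.5 17.5] z 197.0 227.0
scene px [221.5 203.2] n 129 mu [684.3  -6.7] ang 167.4 len 59.8 std [ 3.8 17.3] z 196.0 228.0
```

View pics/topcrop.png

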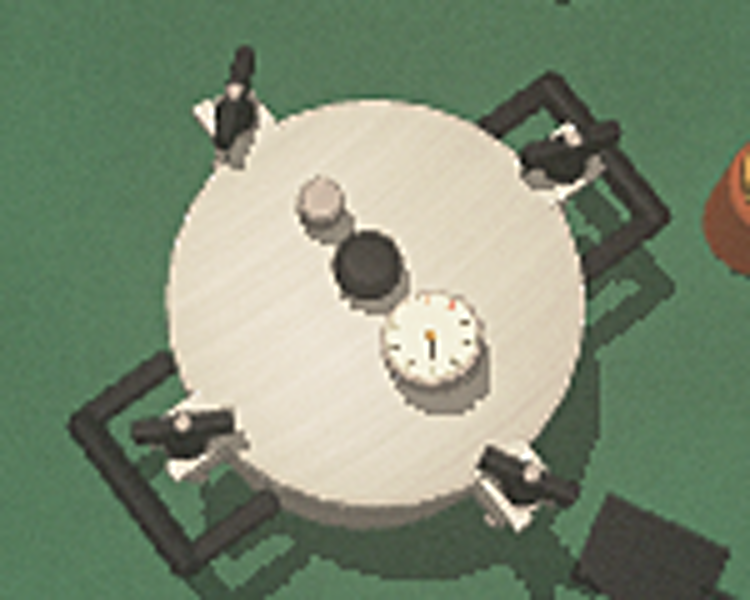

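View pics/scenecrop.png

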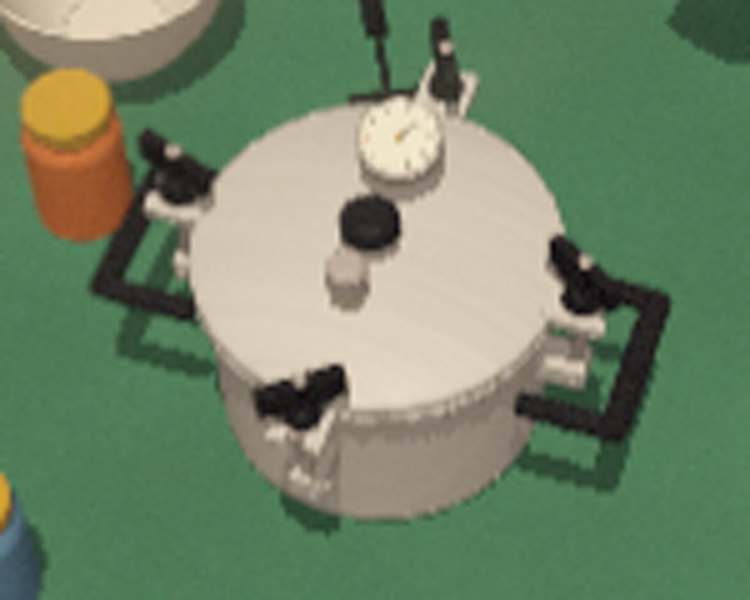

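```bash
cat >> h.py <<'E'
from scipy.spatial.transform import Rotation as Ro
NUT={'L':(477.6,13.0,99.5),'R':(658.2,-214.0,108.5)}
def st():
    s=arm.read_state(); R=Ro.from_quat(s['ee_rot']).as_matrix()
    psi=np.degrees(np.arctan2(R[1,1],R[0,1]))   # jaw axis direction in world
    print('t',round(s['clock'],2),'pos',np.round(s['position'],1),'jaw',round(psi,2),'zax',R[:,2].round(4),'q',np.round(s['joints'],3),'F',np.round(s['contact_force'],1),'M',np.round(s['wrist_torque'],3),'w',round(s['gripper_width'],1))
    return s,R,psi
def to(target,jaw=None):
    """tool-frame shift, after turning about tool z by the printed angle"""
    s,R,psi=st(); rz=0. if jaw is None else np.radians(psi-jaw)
    R2=R@Ro.from_rotvec([0,0,rz]).as_matrix(); d=R2.T@(np.array(target)-s['position'])
    print('rz',round(rz,4),'shift mm (turned tool)',d.round(1)); return d,rz
E
python3 - <<'E'
from h import *
s,R,psi=st(); q=s['joints']
print('jaw-q1+q6 deg',psi-np.degrees(q[0]-q[5]))
for n,(x,y,b) in NUT.items():
    for k in(90,-90):
        j=b+k; q1=np.arctan2(y,x); c=np.radians(psi)-(q[0]-q[5])
        q6=q1-np.radians(j)+c; q6=(q6+np.pi)%(2*np.pi)-np.pi
        print(n,'jaw',j,'q6',q6.round(2),'end q6 at +188deg',(q6+3.28).round(2))
for n in NUT:
    x,y,b=NUT[n]; to((x,y,300),b+90 if n=='L' else b-90)
E
```

```text
t 0.1 pos [ 183.3 -597.   230.3] jaw 107.05 zax [-7.0e-04  1.9e-03 -1.0e+00] q [-1.014  0.386  0.007 -0.    -1.194 -0.259] F [ 0.4 -0.4 -0.3] M [-0.034 -0.009 -0.019] w 85.4
jaw-q1+q6 deg 150.35868214419997
L jaw 189.5 q6 -0.66 end q6 at +188deg 2.62
L jaw 9.5 q6 2.49 end q6 at +188deg 5.77
R jaw 198.5 q6 -1.15 end q6 at +188deg 2.13
R jaw 18.5 q6 1.99 end q6 at +188deg 5.27
t 0.1 pos [ 183.3 -597.   230.3] jaw 107.05 zax [-7.0e-04  1.9e-03 -1.0e+00] q [-1.014  0.386  0.007 -0.    -1.194 -0.259] F [ 0.4 -0.4 -0.3] M [-0.034 -0.009 -0.019] w 85.4
rz -1.439 shift mm (turned tool) [-553.2 -391.   -68.7]
t 0.1 pos [ 183.3 -597.   230.3] jaw 107.05 zax [-7.0e-04  1.9e-03 -1.0e+00] q [-1.014  0.386  0.007 -0.    -1.194 -0.259] F [ 0.4 -0.4 -0.3] M [-0.034 -0.009 -0.019] w 85.4
rz 1.5456 shift mm (turned tool) [212.6 571.9 -69.3]
```

Call:
play_rows(travel=[[0,0,-0.0058],[0,0,-0.0058],[0,0,-0.0058],[0,0,-0.0058],[0,0,-0.0058],[0,0,-0.0058],[0,0,-0.0058],[0,0,-0.0058],[0,0,-0.0058],[0,0,-0.0058],[0,0,-0.0058],[0,0,-0.0055]], rotation=[[0,0,-0.12],[0,0,-0.12],[0,0,-0.12],[0,0,-0.12],[0,0,-0.12],[0,0,-0.12],[0,0,-0.12],[0,0,-0.12],[0,0,-0.12],[0,0,-0.12],[0,0,-0.12],[0,0,-0.12]], grip=[0.45,0.45,0.45,0.45,0.45,0.45,0.45,0.45,0.45,0.45,0.45,0.45])

```text
clock: 1.1
position: [183.3, -597.2, 300.3]
ee_rot: [0.766, -0.643, -0.001, -0.0]
contact_force: [0.3, 0.0, 0.7]
gripper_width: 38.6
```

Call:
play_rows(travel=[[0,0,0],[0,0,0],[-0.0118,-0.0318,0],[-0.0118,-0.0318,0],[-0.0118,-0.0318,0],[-0.0118,-0.0318,0],[-0.0118,-0.0318,0],[-0.0118,-0.0318,0],[-0.0118,-0.0318,0],[-0.0118,-0.0318,0],[-0.0118,-0.0318,0],[-0.0118,-0.0318,0]], rotation=[[0,0,-0.078],[0,0,-0.078],[0,0,0],[0,0,0],[0,0,0],[0,0,0],[0,0,0],[0,0,0],[0,0,0],[0,0,0],[0,0,0],[0,0,0]], grip=[0.45,0.45,0.45,0.45,0.45,0.45,0.45,0.45,0.45,0.45,0.45,0.45])

```text
clock: 2.1
position: [448.4, -383.2, 300.2]
ee_rot: [0.812, -0.584, -0.0, -0.0]
contact_force: [-0.4, -0.2, 0.0]
gripper_width: 38.6
```

Call:
play_rows(travel=[[-0.0118,-0.0318,0],[-0.0118,-0.0318,0],[-0.0118,-0.0318,0],[-0.0118,-0.0318,0],[-0.0118,-0.0318,0],[-0.0118,-0.0318,0],[-0.0118,-0.0318,0],[-0.0118,-0.0318,0],[0,0,0],[0,0,0]], rotation=[[0,0,0],[0,0,0],[0,0,0],[0,0,0],[0,0,0],[0,0,0],[0,0,0],[0,0,0],[0,0,0],[0,0,0]], grip=[0.45,0.45,0.45,0.45,0.45,0.45,0.45,0.45,0.45,0.45])

```text
clock: 2.93
position: [659.6, -212.7, 298.6]
ee_rot: [0.812, -0.583, -0.001, 0.001]
contact_force: [-0.6, -0.5, 0.4]
gripper_width: 38.5
```

```bash
python3 - <<'E'
from h import *
to((658.2,-214,190),-161.5)
for n in("scene","top"):
    g=optics.get_image(n); X,ok=cloud(g)
    u,v=proj(g,(658,-214,210)).astype(int)
    cv2.imwrite(f'pics/{n}1.png',cv2.resize(g['image'][max(0,v-50):v+40,u-50:u+50],None,fx=6,fy=6,interpolation=cv2.INTER_CUBIC)); print(n,u,v)
E
```

```text
t 2.93 pos [ 659.6 -212.7  298.6] jaw -161.35 zax [-2.9e-03  6.0e-04 -1.0e+00] q [-0.08   0.476  0.318 -0.    -1.416  0.405] F [-0.6 -0.5  0.4] M [-0.02   0.081 -0.025] w 38.5
rz 0.0026 shift mm (turned tool) [  0.9   1.4 108.6]
scene 196 156
top 312 145
```

Call:
play_rows(travel=[[0.0009,0.0014,0.03],[0,0,0.03],[0,0,0.025],[0,0,0.015],[0,0,0.0086],[0,0,0]], rotation=[[0,0,0],[0,0,0],[0,0,0],[0,0,0],[0,0,0],[0,0,0]], grip=[0.45,0.45,0.45,0.45,0.45,0.45])

```text
clock: 3.53
position: [655.9, -216.5, 190.1]
ee_rot: [0.811, -0.585, -0.002, 0.001]
contact_force: [0.2, -0.2, -0.9]
gripper_width: 38.5
```

```bash
python3 - <<'E'
from h import *
to((658.2,-214,190),-161.5)
for n in("scene","top"):
    g=optics.get_image(n); u,v=proj(g,(658,-214,210)).astype(int)
    cv2.imwrite(f'pics/{n}2.png',cv2.resize(g['image'][max(0,v-50):v+40,u-50:u+50],None,fx=6,fy=6,interpolation=cv2.INTER_CUBIC))
E
```

```text
t 3.53 pos [ 655.9 -216.5  190.1] jaw -161.59 zax [-3.9e-03  7.0e-04 -1.0e+00] q [-0.086  0.526  0.133 -0.    -1.182  0.407] F [ 0.2 -0.2 -0.9] M [0.034 0.013 0.027] w 38.5
rz -0.0016 shift mm (turned tool) [-1.7 -3.   0.1]
```

View pics/scene2.png

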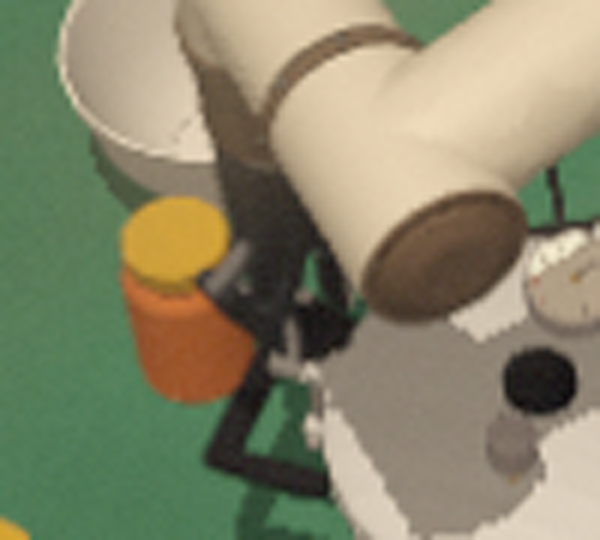

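Call:
play_rows(travel=[[-0.0017,-0.003,0],[0,0,0],[0,0,0]], rotation=[[0,0,0],[0,0,0],[0,0,0]], grip=[0.45,0.45,0.45])

```text
clock: 3.88
position: [660.7, -213.0, 193.4]
ee_rot: [0.812, -0.584, 0.001, -0.001]
contact_force: [-0.5, 1.4, -0.3]
gripper_width: 38.2
```

Call:
play_rows(travel=[[0,0,0],[0,0,0],[0,0,0],[0,0,0],[0,0,0],[0,0,0]], rotation=[[0,0,0],[0,0,0],[0,0,0],[0,0,0],[0,0,0],[0,0,0]], grip=[0.3,0.25,0.2,0.15,0.1,0.05])

```text
clock: 4.38
position: [657.3, -214.0, 192.5]
ee_rot: [0.811, -0.584, -0.002, 0.002]
contact_force: [-6.2, -0.6, 4.2]
gripper_width: 10.2
```

```bash
python3 -c "
from h import *
to((658.2,-214,190),-161.5)"
```

```text
t 4.38 pos [ 657.3 -214.   192.5] jaw -161.53 zax [-6.4e-03 -8.0e-04 -1.0e+00] q [-8.10e-02  5.26e-01  1.39e-01  1.00e-03 -1.19e+00  4.03e-01] F [-6.2 -0.6  4.2] M [-3.500e-01  1.818e+00  1.000e-03] w 10.2
rz -0.0006 shift mm (turned tool) [ 0.3 -0.9  2.5]
```

Call:
play_rows(travel=[[0,0,0],[0,0,0],[0,0,0],[0,0,0],[0,0,0],[0,0,0]], rotation=[[0,0,0],[0,0,0.05],[0,0,0.05],[0,0,0.05],[0,0,0],[0,0,0]], grip=[0,0,0,0,0,0])

```text
clock: 4.88
position: [657.6, -213.9, 192.5]
ee_rot: [0.765, -0.644, -0.002, 0.002]
contact_force: [-5.6, -0.7, 3.6]
gripper_width: 10.1
```

```bash
python3 -c "
from h import *
st()"
```

```text
t 4.88 pos [ 657.6 -213.9  192.5] jaw -170.14 zax [-5.5e-03 -7.0e-04 -1.0e+00] q [-8.100e-02  5.260e-01  1.390e-01  1.000e-03 -1.189e+00  2.520e-01] F [-5.6 -0.7  3.6] M [-0.301  1.669 -0.068] w 10.1
```

Call:
play_rows(travel=[[0,0,0],[0,0,0],[0,0,0],[0,0,0]], rotation=[[0,0,0.04],[0,0,0.04],[0,0,0],[0,0,0]], grip=[0,0,0,0])

```text
clock: 5.22
position: [657.7, -214.0, 192.5]
ee_rot: [0.739, -0.674, -0.002, 0.002]
contact_force: [-5.9, -0.4, 4.2]
gripper_width: 10.1
```

```bash
python3 -c "
from h import *
st()"
```

```text
t 5.22 pos [ 657.7 -214.   192.5] jaw -174.72 zax [-5.2e-03 -7.0e-04 -1.0e+00] q [-8.100e-02  5.260e-01  1.390e-01  1.000e-03 -1.189e+00  1.730e-01] F [-5.9 -0.4  4.2] M [-0.345  1.625 -0.08 ] w 10.1
```

Call:
play_rows(travel=[[0,0,0],[0,0,0],[0,0,0],[0,0,0]], rotation=[[0,0,0.04],[0,0,0.04],[0,0,0],[0,0,0]], grip=[0,0,0,0])

```text
clock: 5.55
position: [657.9, -213.9, 192.5]
ee_rot: [0.712, -0.702, -0.001, 0.002]
contact_force: [-5.5, -1.6, 3.0]
gripper_width: 9.9
```

```bash
python3 -c "
from h import *
st()"
```

```text
t 5.55 pos [ 657.9 -213.9  192.5] jaw -179.19 zax [-0.005  -0.0011 -1.    ] q [-0.081  0.526  0.139  0.002 -1.189  0.094] F [-5.5 -1.6  3. ] M [-0.407  1.543  0.405] w 9.9
```

Call:
play_rows(travel=[[0,0,0],[0,0,0],[0,0,0],[0,0,0]], rotation=[[0,0,0.04],[0,0,0.04],[0,0,0],[0,0,0]], grip=[0,0,0,0])

```text
clock: 5.88
position: [658.0, -214.0, 192.5]
ee_rot: [-0.683, 0.73, 0.001, -0.002]
contact_force: [-6.3, -1.1, 3.3]
gripper_width: 9.8
```

```bash
python3 -c "
from h import *
st()"
```

```text
t 5.88 pos [ 658.  -214.   192.5] jaw 176.23 zax [-0.0049 -0.0012 -1.    ] q [-0.081  0.526  0.139  0.002 -1.189  0.014] F [-6.3 -1.1  3.3] M [-0.372  1.429  0.398] w 9.8
```

Call:
play_rows(travel=[[0,0,0],[0,0,0],[0,0,0],[0,0,0],[0,0,-0.02],[0,0,-0.03],[0,0,-0.03],[0,0,-0.03],[0,0,0],[0,0,0]], rotation=[[0,0,0],[0,0,0],[0,0,0],[0,0,0],[0,0,0],[0,0,0],[0,0,0],[0,0,0],[0,0,-0.116],[0,0,-0.1156]], grip=[0.45,0.45,0.45,0.45,0.45,0.45,0.45,0.45,0.45,0.45])

```text
clock: 6.72
position: [661.2, -213.1, 305.3]
ee_rot: [0.765, -0.644, 0.003, -0.002]
contact_force: [0.1, -0.4, -0.8]
gripper_width: 38.0
```

Call:
play_rows(travel=[[-0.0282,0.0156,0],[-0.0282,0.0156,0],[-0.0282,0.0156,0],[-0.0282,0.0156,0],[-0.0282,0.0156,0],[-0.0282,0.0156,0],[-0.0282,0.0156,0],[-0.0282,0.0156,0],[-0.0282,0.0156,0],[0,0,0],[0,0,0],[0,0,0]], rotation=[[0,0,0],[0,0,0],[0,0,0],[0,0,0],[0,0,0],[0,0,0],[0,0,0],[0,0,0],[0,0,0],[0,0,0],[0,0,0],[0,0,0]], grip=[0.45,0.45,0.45,0.45,0.45,0.45,0.45,0.45,0.45,0.45,0.45,0.45])

```text
clock: 7.72
position: [480.3, 14.5, 302.4]
ee_rot: [0.763, -0.646, 0.0, -0.0]
contact_force: [0.2, -0.2, -0.6]
gripper_width: 38.6
```

```bash
cat > bars.py <<'E'
from h import *
import sys
def bars(tag):
    for n in("top","scene"):
        g=optics.get_image(n); X,ok=cloud(g); z=X[...,2]
        cv2.imwrite(f'pics/{n}_{tag}.png',g['image'])
        for k,(x,y) in dict(L=(477.6,13),R=(658.2,-214),near=(454.4,-190.8),far=(681.3,-10.4)).items():
            P=X[ok&(z>198)&(z<226)&(np.hypot(X[...,0]-x,X[...,1]-y)<36)][:,:2]
            if len(P)<40: print(n,k,'hidden',len(P)); continue
            w,V=np.linalg.eigh(np.cov(P.T)); print(n,k,len(P),P.mean(0).round(1),'ang',(np.degrees(np.arctan2(V[1,1],V[0,1]))%180).round(1),np.sqrt(w).round(1))
if __name__=='__main__': bars(sys.argv[1])
E
python3 -c "
from h import *
to((477.6,13,190),189.5)"; python3 bars.py a
```

```text
t 7.72 pos [480.3  14.5 302.4] jaw -170.53 zax [ 1.1e-03  2.0e-04 -1.0e+00] q [ 0.369  0.088 -0.209  0.    -1.273 -0.204] F [ 0.2 -0.2 -0.6] M [ 0.036 -0.011  0.001] w 38.6
rz -6.2836 shift mm (turned tool) [  1.    3.  112.4]
top L 59 [475.3   5.8] ang 99.3 [ 3.5 21.6]
top R 108 [ 654.8 -216.8] ang 86.8 [ 3.5 17.2]
top near 102 [ 451.8 -193.6] ang 66.9 [ 3.6 17.3]
top far 82 [676.9 -13.7] ang 167.4 [ 3.5 18.2]
scene L 97 [480.9  17.5] ang 99.2 [ 3.5 17.8]
scene R 75 [ 661.9 -210.2] ang 88.8 [ 3.2 19.2]
scene near 64 [ 458.9 -186.1] ang 67.8 [ 3.5 19.9]
scene far 113 [684.6  -6.9] ang 167.2 [ 3.9 17.1]
```

Call:
play_rows(travel=[[0,0,0.03],[0,0,0.03],[0,0,0.025],[0,0,0.015],[0,0,0.012],[0,0,0],[0,0,0],[0,0,0]], rotation=[[0,0,0],[0,0,0],[0,0,0],[0,0,0],[0,0,0],[0,0,0],[0,0,0],[0,0,0]], grip=[0.45,0.45,0.45,0.45,0.45,0.45,0.45,0.45])

```text
clock: 8.48
position: [480.9, 13.9, 190.7]
ee_rot: [0.763, -0.647, 0.0, -0.0]
contact_force: [0.8, -0.2, 0.2]
gripper_width: 38.2
```

```bash
python3 -c "
from h import *
to((477.6,13,190))"
```

```text
t 8.48 pos [480.9  13.9 190.7] jaw -170.61 zax [ 0.0013 -0.     -1.    ] q [ 0.368  0.176 -0.397  0.001 -0.997 -0.204] F [ 0.8 -0.2  0.2] M [ 0.01   0.014 -0.008] w 38.2
rz 0.0 shift mm (turned tool) [0.4 3.5 0.7]
```

Call:
play_rows(travel=[[0,0,0],[0,0,0],[0,0,0]], rotation=[[0,0,0],[0,0,0],[0,0,0]], grip=[0.45,0.45,0.45])

```text
clock: 8.73
position: [480.4, 14.3, 190.8]
ee_rot: [0.763, -0.647, 0.0, -0.001]
contact_force: [-0.1, 0.9, 0.0]
gripper_width: 38.8
```

```bash
python3 -c "
from h import *
to((477.6,13,190))"
```

```text
t 8.73 pos [480.4  14.3 190.8] jaw -170.57 zax [ 1.5e-03  5.0e-04 -1.0e+00] q [ 0.369  0.175 -0.398  0.    -0.997 -0.204] F [-0.1  0.9  0. ] M [ 0.046 -0.012  0.016] w 38.8
rz 0.0 shift mm (turned tool) [0.9 2.9 0.8]
```

Call:
play_rows(travel=[[0.0007,0.0029,0],[0,0,0],[0,0,0],[0,0,0],[0,0,0],[0,0,0],[0,0,0],[0,0,0],[0,0,0]], rotation=[[0,0,0],[0,0,0],[0,0,0],[0,0,0],[0,0,0],[0,0,0],[0,0,0],[0,0,0],[0,0,0]], grip=[0.45,0.3,0.25,0.2,0.15,0.1,0.05,0,0])

```text
clock: 9.48
position: [476.8, 12.8, 191.4]
ee_rot: [0.763, -0.646, 0.0, 0.0]
contact_force: [-4.7, 0.5, 8.4]
gripper_width: 10.1
```

```bash
python3 -c "
from h import *
to((477.6,13,190))"
```

```text
t 9.48 pos [476.8  12.8 191.4] jaw -170.55 zax [-4.e-04 -8.e-04 -1.e+00] q [ 0.369  0.169 -0.404  0.001 -0.999 -0.204] F [-4.7  0.5  8.4] M [-0.017  1.284 -0.058] w 10.1
rz 0.0 shift mm (turned tool) [-0.1 -0.8  1.4]
```

Call:
play_rows(travel=[[0,0,0],[0,0,0],[0,0,0],[0,0,0],[0,0,0]], rotation=[[0,0,0.06],[0,0,0.06],[0,0,0.06],[0,0,0],[0,0,0]], grip=[0,0,0,0,0])

```text
clock: 9.9
position: [477.1, 12.8, 191.4]
ee_rot: [-0.702, 0.712, -0.0, -0.0]
contact_force: [-4.1, -0.6, 7.8]
gripper_width: 10.4
```

```bash
python3 -c "
from h import *
st()"
```

```text
t 9.9 pos [477.1  12.8 191.4] jaw 179.13 zax [ 3.e-04 -8.e-04 -1.e+00] q [ 0.369  0.169 -0.403  0.001 -0.998 -0.384] F [-4.1 -0.6  7.8] M [-0.099  1.004 -0.114] w 10.4
```

Call:
play_rows(travel=[[0,0,0],[0,0,0],[0,0,0]], rotation=[[0,0,0.06],[0,0,0],[0,0,0]], grip=[0,0,0])

```text
clock: 10.15
position: [477.3, 12.8, 191.4]
ee_rot: [-0.68, 0.733, -0.0, -0.0]
contact_force: [-3.7, -0.6, 7.1]
gripper_width: 10.0
```

```bash
python3 -c "
from h import *
st()"
```

```text
t 10.15 pos [477.3  12.8 191.4] jaw 175.69 zax [ 6.e-04 -8.e-04 -1.e+00] q [ 0.369  0.169 -0.403  0.001 -0.998 -0.445] F [-3.7 -0.6  7.1] M [-0.116  1.024 -0.09 ] w 10.0
```

Call:
play_rows(travel=[[0,0,0],[0,0,0],[0,0,0]], rotation=[[0,0,0.06],[0,0,0],[0,0,0]], grip=[0,0,0])

```text
clock: 10.4
position: [477.3, 12.8, 191.4]
ee_rot: [-0.658, 0.753, -0.001, -0.0]
contact_force: [-3.8, -0.3, 7.6]
gripper_width: 9.7
```

```bash
python3 -c "
from h import *
st()"
```

```text
t 10.4 pos [477.3  12.8 191.4] jaw 172.26 zax [ 8.e-04 -9.e-04 -1.e+00] q [ 0.369  0.169 -0.403  0.001 -0.998 -0.504] F [-3.8 -0.3  7.6] M [-0.177  0.899 -0.05 ] w 9.7
```

Call:
play_rows(travel=[[0,0,0],[0,0,0],[0,0,0]], rotation=[[0,0,0.06],[0,0,0],[0,0,0]], grip=[0,0,0])

```text
clock: 10.65
position: [477.4, 12.8, 191.5]
ee_rot: [-0.635, 0.773, -0.001, 0.0]
contact_force: [-3.3, -0.5, 7.3]
gripper_width: 10.5
```

```bash
python3 -c "
from h import *
st()"
```

```text
t 10.65 pos [477.4  12.8 191.5] jaw 168.83 zax [ 1.e-03 -9.e-04 -1.e+00] q [ 0.369  0.169 -0.403  0.001 -0.998 -0.564] F [-3.3 -0.5  7.3] M [-0.281  0.827 -0.074] w 10.5
```

Call:
play_rows(travel=[[0,0,0],[0,0,0],[0,0,0]], rotation=[[0,0,0.06],[0,0,0],[0,0,0]], grip=[0,0,0])

```text
clock: 10.9
position: [477.5, 12.7, 191.4]
ee_rot: [-0.611, 0.791, -0.001, 0.0]
contact_force: [-3.0, -1.5, 7.0]
gripper_width: 10.3
```

```bash
python3 -c "
from h import *
st()"
```

```text
t 10.9 pos [477.5  12.7 191.4] jaw 165.39 zax [ 0.0012 -0.001  -1.    ] q [ 0.369  0.169 -0.403  0.002 -0.998 -0.625] F [-3.  -1.5  7. ] M [-0.343  0.742 -0.021] w 10.3
```

Call:
play_rows(travel=[[0,0,0],[0,0,0],[0,0,0]], rotation=[[0,0,0.06],[0,0,0],[0,0,0]], grip=[0,0,0])

```text
clock: 11.15
position: [477.6, 12.7, 191.4]
ee_rot: [-0.587, 0.809, -0.001, 0.0]
contact_force: [-2.6, -1.8, 6.9]
gripper_width: 9.7
```

```bash
python3 -c "
from h import *
st()"
```

```text
t 11.15 pos [477.6  12.7 191.4] jaw 161.95 zax [ 0.0014 -0.001  -1.    ] q [ 0.369  0.169 -0.403  0.002 -0.997 -0.684] F [-2.6 -1.8  6.9] M [-0.426  0.68  -0.085] w 9.7
```

Call:
play_rows(travel=[[0,0,0],[0,0,0],[0,0,0]], rotation=[[0,0,0.06],[0,0,0],[0,0,0]], grip=[0,0,0])

```text
clock: 11.4
position: [477.7, 12.7, 191.5]
ee_rot: [-0.563, 0.827, -0.001, 0.0]
contact_force: [-2.4, -1.6, 7.5]
gripper_width: 10.2
```

```bash
python3 -c "
from h import *
st()"
```

```text
t 11.4 pos [477.7  12.7 191.5] jaw 158.52 zax [ 0.0015 -0.0011 -1.    ] q [ 0.368  0.169 -0.403  0.002 -0.997 -0.744] F [-2.4 -1.6  7.5] M [-0.507  0.513 -0.063] w 10.2
```

Call:
play_rows(travel=[[0,0,0],[0,0,0],[0,0,0]], rotation=[[0,0,0.06],[0,0,0],[0,0,0]], grip=[0,0,0])

```text
clock: 11.65
position: [477.8, 12.6, 191.4]
ee_rot: [-0.538, 0.843, -0.001, 0.0]
contact_force: [-1.4, -1.3, 6.8]
gripper_width: 10.2
```

```bash
python3 -c "
from h import *
st()"
```

```text
t 11.65 pos [477.8  12.6 191.4] jaw 155.08 zax [ 0.0017 -0.0012 -1.    ] q [ 0.368  0.169 -0.403  0.002 -0.997 -0.804] F [-1.4 -1.3  6.8] M [-0.558  0.499 -0.096] w 10.2
```

Call:
play_rows(travel=[[0,0,0],[0,0,0],[0,0,0]], rotation=[[0,0,0.06],[0,0,0],[0,0,0]], grip=[0,0,0])

```text
clock: 11.9
position: [477.9, 12.6, 191.5]
ee_rot: [-0.512, 0.859, -0.001, 0.0]
contact_force: [-1.4, -1.6, 6.0]
gripper_width: 10.3
```

```bash
python3 -c "
from h import *
st()"
```

```text
t 11.9 pos [477.9  12.6 191.5] jaw 151.64 zax [ 0.0019 -0.0013 -1.    ] q [ 0.368  0.169 -0.403  0.002 -0.997 -0.865] F [-1.4 -1.6  6. ] M [-0.694  0.397 -0.056] w 10.3
```

Call:
play_rows(travel=[[0,0,0],[0,0,0],[0,0,0]], rotation=[[0,0,0.06],[0,0,0],[0,0,0]], grip=[0,0,0])

```text
clock: 12.15
position: [478.0, 12.5, 191.5]
ee_rot: [-0.486, 0.874, -0.001, 0.001]
contact_force: [-0.3, -2.2, 5.0]
gripper_width: 10.0
```

```bash
python3 -c "
from h import *
st()"
```

```text
t 12.15 pos [478.   12.5 191.5] jaw 148.21 zax [ 0.002  -0.0014 -1.    ] q [ 0.368  0.17  -0.403  0.002 -0.997 -0.924] F [-0.3 -2.2  5. ] M [-0.801  0.272 -0.04 ] w 10.0
```

Call:
play_rows(travel=[[0,0,0],[0,0,0],[0,0,0]], rotation=[[0,0,0.06],[0,0,0],[0,0,0]], grip=[0,0,0])

```text
clock: 12.4
position: [478.0, 12.4, 191.5]
ee_rot: [-0.46, 0.888, -0.001, 0.001]
contact_force: [-0.6, -2.0, 5.7]
gripper_width: 10.3
```

```bash
python3 -c "
from h import *
st()"
```

```text
t 12.4 pos [478.   12.4 191.5] jaw 144.77 zax [ 0.0021 -0.0015 -1.    ] q [ 0.368  0.17  -0.403  0.003 -0.997 -0.984] F [-0.6 -2.   5.7] M [-0.904  0.202 -0.002] w 10.3
```

Call:
play_rows(travel=[[0,0,0],[0,0,0],[0,0,0]], rotation=[[0,0,0.06],[0,0,0],[0,0,0]], grip=[0,0,0])

```text
clock: 12.65
position: [478.1, 12.4, 191.5]
ee_rot: [-0.433, 0.901, -0.001, 0.001]
contact_force: [0.0, -3.2, 6.1]
gripper_width: 10.1
```

```bash
python3 -c "
from h import *
st()"
```

```text
t 12.65 pos [478.1  12.4 191.5] jaw 141.34 zax [ 0.0023 -0.0017 -1.    ] q [ 0.368  0.17  -0.403  0.003 -0.997 -1.044] F [ 0.  -3.2  6.1] M [-0.92   0.085 -0.049] w 10.1
```

Call:
play_rows(travel=[[0,0,0],[0,0,0],[0,0,0]], rotation=[[0,0,0.06],[0,0,0],[0,0,0]], grip=[0,0,0])

```text
clock: 12.9
position: [478.2, 12.3, 191.5]
ee_rot: [-0.406, 0.914, -0.001, 0.001]
contact_force: [0.1, -3.1, 6.0]
gripper_width: 10.2
```

```bash
python3 -c "
from h import *
st()"
```

```text
t 12.9 pos [478.2  12.3 191.5] jaw 137.9 zax [ 0.0024 -0.0017 -1.    ] q [ 0.368  0.17  -0.403  0.003 -0.996 -1.104] F [ 0.1 -3.1  6. ] M [-1.106  0.019 -0.09 ] w 10.2
```

Call:
play_rows(travel=[[0,0,0],[0,0,0],[0,0,0]], rotation=[[0,0,0.06],[0,0,0],[0,0,0]], grip=[0,0,0])

```text
clock: 13.15
position: [478.2, 12.3, 191.5]
ee_rot: [-0.379, 0.926, -0.001, 0.001]
contact_force: [0.0, -3.4, 4.9]
gripper_width: 9.8
```

```bash
python3 -c "
from h import *
st()"
```

```text
t 13.15 pos [478.2  12.3 191.5] jaw 134.49 zax [ 0.0025 -0.0018 -1.    ] q [ 0.368  0.17  -0.403  0.003 -0.996 -1.164] F [ 0.  -3.4  4.9] M [-1.341 -0.069 -0.051] w 9.8
```

Call:
play_rows(travel=[[0,0,0],[0,0,0],[0,0,0]], rotation=[[0,0,0.06],[0,0,0],[0,0,0]], grip=[0,0,0])

```text
clock: 13.4
position: [478.3, 12.2, 191.5]
ee_rot: [-0.351, 0.936, -0.001, 0.001]
contact_force: [1.2, -4.7, 5.8]
gripper_width: 10.0
```

```bash
python3 -c "
from h import *
st()"
```

```text
t 13.4 pos [478.3  12.2 191.5] jaw 131.06 zax [ 0.0027 -0.002  -1.    ] q [ 0.368  0.17  -0.403  0.003 -0.996 -1.224] F [ 1.2 -4.7  5.8] M [-1.449 -0.128 -0.113] w 10.0
```

Call:
play_rows(travel=[[0,0,0],[0,0,0],[0,0,0]], rotation=[[0,0,0.06],[0,0,0],[0,0,0]], grip=[0,0,0])

```text
clock: 13.65
position: [478.4, 12.1, 191.5]
ee_rot: [-0.322, 0.947, -0.001, 0.001]
contact_force: [-0.1, -5.7, 5.0]
gripper_width: 10.1
```

```bash
python3 -c "
from h import *
st()"
```

```text
t 13.65 pos [478.4  12.1 191.5] jaw 127.62 zax [ 0.0027 -0.0022 -1.    ] q [ 0.368  0.17  -0.403  0.004 -0.996 -1.284] F [-0.1 -5.7  5. ] M [-1.502 -0.188 -0.057] w 10.1
```

Call:
play_rows(travel=[[0,0,0],[0,0,0],[0,0,0]], rotation=[[0,0,0.06],[0,0,0],[0,0,0]], grip=[0,0,0])

```text
clock: 13.9
position: [478.4, 12.0, 191.5]
ee_rot: [-0.294, 0.956, -0.002, 0.001]
contact_force: [0.5, -4.6, 5.0]
gripper_width: 10.1
```

```bash
python3 -c "
from h import *
st()"
```

```text
t 13.9 pos [478.4  12.  191.5] jaw 124.18 zax [ 0.0028 -0.0023 -1.    ] q [ 0.368  0.17  -0.403  0.004 -0.996 -1.344] F [ 0.5 -4.6  5. ] M [-1.658 -0.249 -0.077] w 10.1
```

Call:
play_rows(travel=[[0,0,0],[0,0,0],[0,0,0]], rotation=[[0,0,0.06],[0,0,0],[0,0,0]], grip=[0,0,0])

```text
clock: 14.15
position: [478.5, 11.9, 191.5]
ee_rot: [-0.265, 0.964, -0.002, 0.001]
contact_force: [0.8, -5.7, 4.3]
gripper_width: 9.8
```

```bash
python3 -c "
from h import *
st()"
```

```text
t 14.15 pos [478.5  11.9 191.5] jaw 120.75 zax [ 0.0028 -0.0024 -1.    ] q [ 0.368  0.17  -0.403  0.004 -0.996 -1.404] F [ 0.8 -5.7  4.3] M [-1.794 -0.29  -0.058] w 9.8
```

Call:
play_rows(travel=[[0,0,0],[0,0,0],[0,0,0]], rotation=[[0,0,0.06],[0,0,0],[0,0,0]], grip=[0,0,0])

```text
clock: 14.4
position: [478.5, 11.9, 191.5]
ee_rot: [-0.236, 0.972, -0.002, 0.001]
contact_force: [1.2, -5.8, 4.7]
gripper_width: 10.1
```

```bash
python3 -c "
from h import *
st()"
```

```text
t 14.4 pos [478.5  11.9 191.5] jaw 117.31 zax [ 0.0029 -0.0026 -1.    ] q [ 0.367  0.17  -0.403  0.004 -0.996 -1.464] F [ 1.2 -5.8  4.7] M [-1.833 -0.369 -0.067] w 10.1
```

Call:
play_rows(travel=[[0,0,0],[0,0,0],[0,0,0]], rotation=[[0,0,0.06],[0,0,0],[0,0,0]], grip=[0,0,0])

```text
clock: 14.65
position: [478.5, 11.8, 191.5]
ee_rot: [-0.207, 0.978, -0.002, 0.001]
contact_force: [1.4, -6.5, 4.4]
gripper_width: 10.4
```

```bash
python3 -c "
from h import *
st()"
```

```text
t 14.65 pos [478.5  11.8 191.5] jaw 113.87 zax [ 0.003  -0.0027 -1.    ] q [ 0.367  0.17  -0.403  0.004 -0.996 -1.524] F [ 1.4 -6.5  4.4] M [-1.974 -0.426 -0.028] w 10.4
```

Call:
play_rows(travel=[[0,0,0],[0,0,0],[0,0,0]], rotation=[[0,0,0.06],[0,0,0],[0,0,0]], grip=[0,0,0])

```text
clock: 14.9
position: [478.5, 11.7, 191.5]
ee_rot: [-0.178, 0.984, -0.002, 0.001]
contact_force: [1.9, -6.3, 4.7]
gripper_width: 10.5
```

```bash
python3 -c "
from h import *
st()"
```

```text
t 14.9 pos [478.5  11.7 191.5] jaw 110.54 zax [ 0.0028 -0.0033 -1.    ] q [ 0.367  0.17  -0.403  0.005 -0.996 -1.582] F [ 1.9 -6.3  4.7] M [-2.03  -0.433  0.393] w 10.5
```

Call:
play_rows(travel=[[0,0,0],[0,0,0],[0,0,0],[0,0,0],[0,0,-0.025],[0,0,-0.035],[0,0,0],[0,0,0],[0,0,0],[0,0,0],[0,0,0],[0,0,0]], rotation=[[0,0,0],[0,0,0],[0,0,0],[0,0,0],[0,0,0],[0,0,0],[0,0,-0.1212],[0,0,-0.1212],[0,0,-0.1212],[0,0,-0.1212],[0,0,-0.1212],[0,0,-0.1212]], grip=[0.45,0.45,0.45,0.45,0.45,0.45,0.45,0.45,0.45,0.45,0.45,0.45])

```text
clock: 15.9
position: [477.0, 13.3, 249.7]
ee_rot: [-0.518, 0.855, 0.0, -0.0]
contact_force: [0.4, 0.7, 0.0]
gripper_width: 38.5
```

Call:
play_rows(travel=[[0,0,0],[0,0,0],[0,0,0],[0,0,0],[0,0,0],[0,0,0],[0,0,0],[0,0,0],[0,0,0],[0,0,0],[0,0,0],[0,0,0]], rotation=[[0,0,-0.1212],[0,0,-0.1212],[0,0,-0.1212],[0,0,-0.1212],[0,0,-0.1212],[0,0,-0.1212],[0,0,-0.1212],[0,0,-0.1212],[0,0,-0.1212],[0,0,-0.1212],[0,0,-0.1212],[0,0,-0.1212]], grip=[0.45,0.45,0.45,0.45,0.45,0.45,0.45,0.45,0.45,0.45,0.45,0.45])

```text
clock: 16.9
position: [477.0, 13.3, 249.6]
ee_rot: [0.956, -0.295, -0.0, 0.0]
contact_force: [0.9, 0.1, 0.4]
gripper_width: 38.7
```

Call:
play_rows(travel=[[0,0,0],[0,0,0],[0,0,0],[0,0,0],[0,0,0],[0,0,0],[0,0,0],[0,0,0],[-0.0019,0.0007,0],[0,0,0],[0,0,0]], rotation=[[0,0,-0.1212],[0,0,-0.1212],[0,0,-0.1212],[0,0,-0.1212],[0,0,-0.1212],[0,0,-0.1212],[0,0,-0.1212],[0,0,-0.1212],[0,0,0],[0,0,0],[0,0,0]], grip=[0.45,0.45,0.45,0.45,0.45,0.45,0.45,0.45,0.45,0.45,0.45])

```text
clock: 17.82
position: [475.5, 11.8, 249.9]
ee_rot: [0.984, 0.18, -0.0, -0.0]
contact_force: [-0.8, -1.3, 0.1]
gripper_width: 38.4
```

```bash
python3 -c "
from h import *
to((477.1,11.5,191))"; python3 bars.py b
```

```text
t 17.82 pos [475.5  11.8 249.9] jaw -69.23 zax [-3.e-04  0.e+00 -1.e+00] q [ 0.367  0.114 -0.312 -0.    -1.145  1.566] F [-0.8 -1.3  0.1] M [0.006 0.04  0.052] w 38.4
rz 0.0 shift mm (turned tool) [ 1.4  0.8 58.9]
top L hidden 36
top R 112 [ 654.6 -217. ] ang 86.4 [ 3.6 17.3]
top near 103 [ 451.9 -193.2] ang 67.1 [ 3.6 17.2]
top far 85 [677.7 -14.2] ang 167.5 [ 3.5 18.1]
scene L 76 [484.1  17.1] ang 21.5 [ 3.5 16.2]
scene R 77 [ 662.  -210.3] ang 87.3 [ 3.6 19.8]
scene near 62 [ 458.8 -186.2] ang 68.0 [ 3.6 19.5]
scene far 115 [684.2  -7.1] ang 167.2 [ 3.8 17.6]
```

Call:
play_rows(travel=[[0.0012,0.0006,0],[0,0,0.03],[0,0,0.02],[0,0,0.0088],[0,0,0],[0,0,0],[0,0,0],[0,0,0],[0,0,0],[0,0,0],[0,0,0],[0,0,0]], rotation=[[0,0,0],[0,0,0],[0,0,0],[0,0,0],[0,0,0],[0,0,0],[0,0,0],[0,0,0],[0,0,0],[0,0,0],[0,0,0],[0,0,0]], grip=[0.45,0.45,0.45,0.45,0.45,0.3,0.25,0.2,0.15,0.1,0.05,0])

```text
clock: 18.92
position: [477.8, 11.5, 192.4]
ee_rot: [0.983, 0.182, 0.001, 0.0]
contact_force: [0.1, -2.3, 5.0]
gripper_width: 10.3
```

```bash
python3 -c "
from h import *
st()"
```

```text
t 18.92 pos [477.8  11.5 192.4] jaw -69.04 zax [ 2.3e-03 -3.0e-04 -1.0e+00] q [ 3.66e-01  1.68e-01 -4.02e-01  1.00e-03 -9.99e-01  1.57e+00] F [ 0.1 -2.3  5. ] M [-0.605 -0.03   0.178] w 10.3
```

Call:
play_rows(travel=[[0,0,0],[0,0,0],[0,0,0],[0,0,0],[0,0,0]], rotation=[[0,0,0],[0,0,0.07],[0,0,0.07],[0,0,0],[0,0,0]], grip=[0,0,0,0,0])

```text
clock: 19.33
position: [477.9, 11.4, 192.4]
ee_rot: [0.994, 0.113, 0.001, 0.001]
contact_force: [0.0, -2.6, 5.4]
gripper_width: 10.0
```

```bash
python3 -c "
from h import *
st()"
```

```text
t 19.33 pos [477.9  11.4 192.4] jaw -77.02 zax [ 2.3e-03 -8.0e-04 -1.0e+00] q [ 0.366  0.168 -0.402  0.002 -0.999  1.431] F [ 0.  -2.6  5.4] M [-0.726 -0.02   0.396] w 10.0
```

Call:
play_rows(travel=[[0,0,0],[0,0,0],[0,0,0],[0,0,0],[0,0,0],[0,0,0],[0,0,0],[0,0,0],[0,0,0],[0,0,0],[0,0,0],[0,0,0]], rotation=[[0,0,0.07],[0,0,0.07],[0,0,0.07],[0,0,0.07],[0,0,0.07],[0,0,0.07],[0,0,0.07],[0,0,0.07],[0,0,0.07],[0,0,0.07],[0,0,0],[0,0,0]], grip=[0,0,0,0,0,0,0,0,0,0,0,0])

```text
clock: 20.33
position: [477.8, 10.7, 192.4]
ee_rot: [0.972, -0.234, 0.001, 0.001]
contact_force: [0.2, -5.3, 5.6]
gripper_width: 10.0
```

```bash
python3 -c "
from h import *
st()"
```

```text
t 20.33 pos [477.8  10.7 192.4] jaw -117.12 zax [ 0.0019 -0.0021 -1.    ] q [ 0.365  0.168 -0.402  0.003 -0.999  0.731] F [ 0.2 -5.3  5.6] M [-1.524 -0.224  0.393] w 10.0
```

Call:
play_rows(travel=[[0,0,0],[0,0,0],[0,0,0],[0,0,0],[0,0,0],[0,0,0],[0,0,0],[0,0,0],[0,0,0],[0,0,0]], rotation=[[0,0,0.07],[0,0,0.07],[0,0,0.07],[0,0,0.07],[0,0,0.07],[0,0,0.07],[0,0,0.07],[0,0,0.07],[0,0,0],[0,0,0]], grip=[0,0,0,0,0,0,0,0,0,0])

```text
clock: 21.17
position: [477.5, 10.3, 192.4]
ee_rot: [0.869, -0.494, 0.001, 0.001]
contact_force: [-0.2, -5.9, 5.4]
gripper_width: 10.3
```

```bash
python3 -c "
from h import *
st()"; python3 bars.py c
```

```text
t 21.17 pos [477.5  10.3 192.4] jaw -149.21 zax [ 0.001  -0.0029 -1.    ] q [ 0.365  0.168 -0.403  0.004 -1.     0.171] F [-0.2 -5.9  5.4] M [-1.932 -0.119  0.374] w 10.3
top L hidden 11
top R 106 [ 654.5 -216.6] ang 87.6 [ 3.5 17.2]
top near 105 [ 451.8 -193.3] ang 66.9 [ 3.6 17. ]
top far 85 [677.8 -13.9] ang 167.0 [ 3.4 18.1]
scene L 69 [477.   27.9] ang 134.6 [ 6.1 13.1]
scene R 73 [ 662.  -209.5] ang 88.9 [ 3.5 19. ]
scene near 62 [ 459.3 -185.2] ang 67.5 [ 3.5 19.9]
scene far 117 [684.2  -7.1] ang 166.4 [ 3.6 17.3]
```

Call:
play_rows(travel=[[0,0,0],[0,0,0],[0,0,0],[0,0,0]], rotation=[[0,0,0.07],[0,0,0.075],[0,0,0],[0,0,0]], grip=[0,0,0,0])

```text
clock: 21.6
position: [477.3, 10.2, 192.3]
ee_rot: [0.831, -0.556, 0.001, 0.001]
contact_force: [0.3, -6.1, 5.4]
gripper_width: 10.2
```

```bash
python3 -c "
from h import *
st()"
```

```text
t 21.6 pos [477.3  10.2 192.3] jaw -157.52 zax [ 7.e-04 -3.e-03 -1.e+00] q [ 0.365  0.168 -0.403  0.004 -1.     0.026] F [ 0.3 -6.1  5.4] M [-1.916 -0.036  0.333] w 10.2
```

Call:
play_rows(travel=[[0,0,0],[0,0,0],[0,0,0],[0,0,0],[0,0,-0.02],[0,0,-0.03],[0,0,-0.03],[0,0,-0.03],[0,0,0],[0,0,0],[0,0,0],[0,0,0]], rotation=[[0,0,0],[0,0,0],[0,0,0],[0,0,0],[0,0,0],[0,0,0],[0,0,0],[0,0,0],[0,0,0.11],[0,0,0.11],[0,0,0.11],[0,0,0.11]], grip=[0.45,0.45,0.45,0.45,0.45,0.45,0.45,0.45,0.45,0.45,0.45,0.45])

```text
clock: 22.6
position: [476.9, 12.0, 301.1]
ee_rot: [-0.688, 0.726, 0.0, 0.0]
contact_force: [-0.1, 0.1, -0.5]
gripper_width: 38.4
```

Call:
play_rows(travel=[[0.0241,-0.0213,0],[0.0241,-0.0213,0],[0.0241,-0.0213,0],[0.0241,-0.0213,0],[0.0241,-0.0213,0],[0.0241,-0.0213,0],[0.0241,-0.0213,0],[0.0241,-0.0213,0],[0.0241,-0.0213,0],[0,0,0],[0,0,0],[0,0,0]], rotation=[[0,0,0],[0,0,0],[0,0,0],[0,0,0],[0,0,0],[0,0,0],[0,0,0],[0,0,0],[0,0,0],[0,0,0],[0,0,0],[0,0,0]], grip=[0.45,0.45,0.45,0.45,0.45,0.45,0.45,0.45,0.45,0.45,0.45,0.45])

```text
clock: 23.6
position: [657.6, -214.1, 300.3]
ee_rot: [-0.689, 0.724, 0.001, -0.0]
contact_force: [-0.9, -0.7, 0.5]
gripper_width: 38.5
```

Call:
play_rows(travel=[[0,0,0],[0,0,0],[0,0,0],[0,0,0]], rotation=[[0,0,0],[0,0,0],[0,0,0],[0,0,0]], grip=[0.45,0.45,0.45,0.45])

```text
clock: 23.93
position: [657.6, -213.7, 302.0]
ee_rot: [-0.69, 0.724, -0.0, 0.0]
contact_force: [-0.2, 0.1, -0.0]
gripper_width: 38.3
```

```bash
python3 -c "
from h import *
to((658.0,-214,191),177.3)"; python3 bars.py d
```

```text
t 23.93 pos [ 657.6 -213.7  302. ] jaw 177.24 zax [ 0.0011 -0.     -1.    ] q [-0.081  0.47   0.316 -0.    -1.416  0.033] F [-0.2  0.1 -0. ] M [ 0.033  0.013 -0.051] w 38.3
rz -0.0011 shift mm (turned tool) [  0.3  -0.3 111.1]
top L hidden 0
top R 66 [ 654.5 -207.6] ang 83.1 [ 3.2 14.8]
top near 102 [ 451.6 -193.9] ang 67.2 [ 3.5 17. ]
top far hidden 0
scene L 100 [480.1  16.9] ang 114.9 [ 4.  16.9]
scene R 77 [ 662.3 -209.6] ang 88.5 [ 3.3 19. ]
scene near 60 [ 459.1 -185.3] ang 67.8 [ 3.5 19.2]
scene far 117 [683.8  -6.9] ang 166.3 [ 3.8 17.3]
```

Call:
play_rows(travel=[[0,0,0.03],[0,0,0.03],[0,0,0.025],[0,0,0.015],[0,0,0.011],[0,0,0],[0,0,0],[0,0,0]], rotation=[[0,0,0],[0,0,0],[0,0,0],[0,0,0],[0,0,0],[0,0,0],[0,0,0],[0,0,0]], grip=[0.45,0.45,0.45,0.45,0.45,0.45,0.45,0.45])

```text
clock: 24.7
position: [658.8, -214.7, 192.0]
ee_rot: [-0.69, 0.724, -0.001, 0.001]
contact_force: [0.3, -0.7, 0.7]
gripper_width: 38.1
```

Call:
play_rows(travel=[[0,0,0],[0,0,0],[0,0,0],[0,0,0],[0,0,0],[0,0,0],[0,0,0],[0,0,0]], rotation=[[0,0,0],[0,0,0],[0,0,0],[0,0,0],[0,0,0],[0,0,0],[0,0,0],[0,0,0]], grip=[0.3,0.25,0.2,0.15,0.1,0.05,0,0])

```text
clock: 25.37
position: [657.8, -214.6, 191.9]
ee_rot: [-0.69, 0.724, -0.001, 0.0]
contact_force: [-2.4, 0.8, 5.4]
gripper_width: 10.4
```

```bash
python3 -c "
from h import *
st()"
```

```text
t 25.37 pos [ 657.8 -214.6  191.9] jaw 177.21 zax [ 9.e-04 -8.e-04 -1.e+00] q [-8.20e-02  5.24e-01  1.34e-01  1.00e-03 -1.18e+00  3.30e-02] F [-2.4  0.8  5.4] M [0.24  0.663 0.104] w 10.4
```

Call:
play_rows(travel=[[0,0,0],[0,0,0],[0,0,0],[0,0,0],[0,0,0]], rotation=[[0,0,0],[0,0,0.07],[0,0,0.07],[0,0,0],[0,0,0]], grip=[0,0,0,0,0])

```text
clock: 25.78
position: [657.9, -214.7, 192.0]
ee_rot: [-0.638, 0.77, -0.001, 0.0]
contact_force: [-2.1, 0.1, 5.4]
gripper_width: 10.1
```

```bash
python3 -c "
from h import *
st()"
```

```text
t 25.78 pos [ 657.9 -214.7  192. ] jaw 169.26 zax [ 0.0012 -0.0012 -1.    ] q [-8.20e-02  5.24e-01  1.34e-01  1.00e-03 -1.18e+00 -1.06e-01] F [-2.1  0.1  5.4] M [0.138 0.554 0.395] w 10.1
```

Call:
play_rows(travel=[[0,0,0],[0,0,0],[0,0,0],[0,0,0],[0,0,0],[0,0,0],[0,0,0],[0,0,0],[0,0,0],[0,0,0],[0,0,0],[0,0,0]], rotation=[[0,0,0.07],[0,0,0.07],[0,0,0.07],[0,0,0.07],[0,0,0.07],[0,0,0.07],[0,0,0.07],[0,0,0.07],[0,0,0.07],[0,0,0.07],[0,0,0],[0,0,0]], grip=[0,0,0,0,0,0,0,0,0,0,0,0])

```text
clock: 26.78
position: [658.6, -215.1, 191.9]
ee_rot: [-0.336, 0.942, -0.001, 0.001]
contact_force: [-0.2, -1.1, 5.6]
gripper_width: 10.2
```

```bash
python3 -c "
from h import *
st()"
```

```text
t 26.78 pos [ 658.6 -215.1  191.9] jaw 129.21 zax [ 0.0027 -0.0018 -1.    ] q [-0.082  0.524  0.135  0.002 -1.178 -0.805] F [-0.2 -1.1  5.6] M [-0.433  0.151  0.286] w 10.2
```

Call:
play_rows(travel=[[0,0,0],[0,0,0],[0,0,0],[0,0,0],[0,0,0],[0,0,0],[0,0,0],[0,0,0],[0,0,0]], rotation=[[0,0,0.07],[0,0,0.07],[0,0,0.07],[0,0,0.07],[0,0,0.07],[0,0,0.07],[0,0,0.07],[0,0,0],[0,0,0]], grip=[0,0,0,0,0,0,0,0,0])

```text
clock: 27.53
position: [658.8, -215.6, 191.9]
ee_rot: [-0.097, 0.995, -0.001, 0.001]
contact_force: [-0.1, -3.3, 5.0]
gripper_width: 10.1
```

```bash
python3 -c "
from h import *
st()"
```

```text
t 27.53 pos [ 658.8 -215.6  191.9] jaw 101.16 zax [ 0.0032 -0.0025 -1.    ] q [-0.083  0.525  0.135  0.002 -1.178 -1.294] F [-0.1 -3.3  5. ] M [-0.917 -0.02   0.323] w 10.1
```

Call:
play_rows(travel=[[0,0,0],[0,0,0],[0,0,0],[0,0,0]], rotation=[[0,0,0.073],[0,0,0.073],[0,0,0],[0,0,0]], grip=[0,0,0,0])

```text
clock: 27.87
position: [658.8, -215.8, 191.9]
ee_rot: [-0.024, 1.0, -0.001, 0.002]
contact_force: [0.2, -3.6, 5.8]
gripper_width: 10.2
```

```bash
python3 -c "
from h import *
st()"
```

```text
t 27.87 pos [ 658.8 -215.8  191.9] jaw 92.79 zax [ 0.0033 -0.0027 -1.    ] q [-0.083  0.525  0.135  0.003 -1.178 -1.44 ] F [ 0.2 -3.6  5.8] M [-1.102 -0.038  0.39 ] w 10.2
```

Call:
play_rows(travel=[[0,0,0],[0,0,0],[0,0,0],[0,0,0],[0,0,-0.02],[0,0,-0.03],[0,0,-0.03],[0,0,-0.03],[0,0,0],[0,0,0]], rotation=[[0,0,0],[0,0,0],[0,0,0],[0,0,0],[0,0,0],[0,0,0],[0,0,0],[0,0,0],[0,0,0],[0,0,0]], grip=[0.45,0.45,0.45,0.45,0.45,0.45,0.45,0.45,0.45,0.45])

```text
clock: 28.7
position: [658.5, -214.2, 302.4]
ee_rot: [-0.023, 1.0, -0.0, 0.002]
contact_force: [-0.3, 0.1, -1.2]
gripper_width: 38.7
```

Call:
play_rows(travel=[[0.034,-0.026,0],[0.034,-0.026,0],[0.034,-0.026,0],[0.034,-0.026,0],[0.034,-0.026,0],[0.034,-0.026,0],[0.034,-0.026,0],[0.034,-0.026,0],[0.034,-0.026,0],[0.034,-0.026,0],[0.034,-0.026,0],[0.034,-0.026,0]], rotation=[[0,0,0],[0,0,0],[0,0,0],[0,0,0],[0,0,0],[0,0,0],[0,0,0],[0,0,0],[0,0,0],[0,0,0],[0,0,0],[0,0,0]], grip=[0.45,0.45,0.45,0.45,0.45,0.45,0.45,0.45,0.45,0.45,0.45,0.45])

```text
clock: 29.7
position: [272.9, -536.1, 298.4]
ee_rot: [-0.023, 1.0, 0.001, -0.001]
contact_force: [0.2, -0.7, -0.3]
gripper_width: 38.3
```

```bash
python3 -c "
from h import *
st()"; python3 bars.py e; python3 bars.py f
```

```text
t 29.7 pos [ 272.9 -536.1  298.4] jaw 92.64 zax [-0.0015  0.0029 -1.    ] q [-8.310e-01  3.090e-01  6.400e-02 -1.000e-03 -1.329e+00 -6.930e-01] F [ 0.2 -0.7 -0.3] M [-0.064 -0.137 -0.025] w 38.3
top L 99 [475.    9.3] ang 113.2 [ 3.5 17.3]
top R 91 [ 652.6 -216.3] ang 5.2 [ 3.5 17.5]
top near 101 [ 452.  -193.1] ang 67.3 [ 3.7 17. ]
top far 82 [677.7 -13.8] ang 167.1 [ 3.4 18.2]
scene L 104 [480.6  16.7] ang 114.4 [ 3.6 17.5]
scene R 107 [ 661.1 -211.1] ang 2.9 [ 3.9 17.6]
scene near 62 [ 458.8 -186. ] ang 68.2 [ 3.6 19.1]
scene far 118 [683.8  -7.1] ang 166.8 [ 3.8 17.4]
top L 100 [474.9   9.5] ang 113.5 [ 3.7 17.2]
top R 88 [ 652.3 -216.2] ang 4.0 [ 3.6 18. ]
top near 105 [ 451.9 -193.4] ang 66.9 [ 3.5 17.1]
top far 84 [677.7 -14. ] ang 167.7 [ 3.5 18.4]
scene L 112 [480.7  16.3] ang 113.4 [ 3.7 17.7]
scene R 108 [ 661.1 -210.7] ang 1.9 [ 3.8 17.7]
scene near 65 [ 459.3 -185.3] ang 68.1 [ 3.6 19.8]
scene far 117 [684.4  -6.9] ang 165.8 [ 3.6 17.4]
```

View pics/top_e.png

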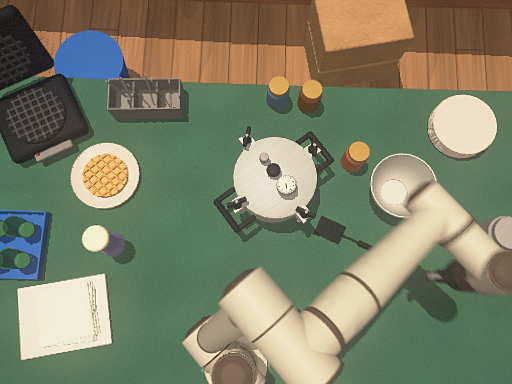

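The top view shows the left nut at px (240,203) and the right nut at (314,150), both turned. The tight pair, gauge, jar, bowl and spatula stand where they were, and the arm is clear of all of them.

Call:
play_rows(travel=[[0,0,0],[0,0,0],[0,0,0]], rotation=[[0,0,0],[0,0,0],[0,0,0]], grip=[0.45,0.45,0.45])

```text
clock: 30.15
position: [276.0, -535.1, 300.0]
ee_rot: [-0.024, 1.0, 0.0, -0.0]
contact_force: [-1.1, 0.2, -0.2]
gripper_width: 38.2
```

```bash
python3 -c "
from bench import workorder
print(workorder.job_done())"
```

```text
the job is handed in; nothing more can be done
None
```

I ran both loose wing nuts down until they bit, then gave each about a quarter turn more, and handed the job in at 30 s. The order was: right nut to its bite, left nut to its bite, left quarter turn, right quarter turn.

- **Bite:** the wrist torque jumped from under about 0.1 to about 0.4 N m on both nuts. The right bit after about 15° of slack and the left after about 77°.
- **Right nut overshoot:** it was turned in 4.6° steps, two at a time. It stood about 6° past its bite before the left one bit, and I counted that overshoot into its quarter turn.
- **Final angles by camera:** the left nut is about 89° past its bite (±1.5°) and the right about 90° (±2°). The two cameras disagree by 1 to 3° on the right nut.
- **Everything else:** the tight pair reads the same as at the start, within the 1–2° camera noise. In the last top view the gauge, jar, bowl and spatula stand where they were. The forces I read between moves stayed below 10 N, and the arm ended clear of everything.

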